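Find the reagent cassette that nests in the keyed loading bay

TASK

Only one of the three reagent cassettes is keyed to the loading bay, and the bay's coding tongue is out of sight inside. Try the cassettes in the bay, slotted nose first, until you find the one that slides fully home against the back, and leave it there. Leave the other two standing flat on the worktop well clear of the bay; keep every cassette level and leave everything else where it is.

Things in the scene. Friction and masses are not known exactly. Their poses are not given: they have to be found in the camera images.
- cassette_left: White reagent cassette 170 long (own x) x 84 wide x 36 high, 0.3-0.56 kg. Origin: centre of underside; +x points to the nose, which goes into the bay first. The nose has one full-height slot, 18 wide, 42 deep, centred at own y = +24 (left). On the deck four caps 4 high and an upright grip fin across the width: 10 thick (x), 50 wide (y), z 36 to 76, centre at own x = -60.
- cassette_middle: White reagent cassette 170 long (own x) x 84 wide x 36 high, 0.3-0.56 kg. Origin: centre of underside; +x points to the nose, which goes into the bay first. The nose has one full-height slot, 18 wide, 42 deep, centred at own y = 0 (middle). On the deck four caps 4 high and an upright grip fin across the width: 10 thick (x), 50 wide (y), z 36 to 76, centre at own x = -60.
- cassette_right: White reagent cassette 170 long (own x) x 84 wide x 36 high, 0.3-0.56 kg. Origin: centre of underside; +x points to the nose, which goes into the bay first. The nose has one full-height slot, 18 wide, 42 deep, centred at own y = -24 (right). On the deck four caps 4 high and an upright grip fin across the width: 10 thick (x), 50 wide (y), z 36 to 76, centre at own x = -60.
- bay: White floorless sleeve fixed to the worktop, 117 long (own x) x 101 wide x 51 high; roofed, closed at the back, open at -x. Origin: centre of underside; +x is the way in. Inside 89 wide, 46 high, 110 deep. A coding tongue, 8 wide and 32 long, stands out of the dark back wall towards the mouth at own y = -24, 0 or +24, different each time and not among the readings.
- bay_mouth (a point): Centre of the bay's open end at worktop level (bay own x = -58.5); two flared side lips, 46 high, reach 18 further out. Axes as the bay's.
- bay_home (a point): Where the matching cassette's origin lies when fully home, nose on the back wall (worktop level, bay own x = -33.5, y = 0); axes as the bay's. 60 of it still shows, the fin outside. A cassette whose slot does not meet the tongue stops 32 short of this point.
- bottle_b: Bystander: white reagent bottle with blue cap, 52 wide, 110 high. Origin: centre of its underside.
- bottle_d: Bystander: grey reagent bottle with green cap, 60 wide, 136 high. Origin: centre of its underside.
- strip_vial: Bystander: small vial with a wide teal cap, 37 wide, 66 high. Origin: centre of its underside.
- tape_yellow: Bystander: roll of yellow tape lying flat, 93 wide, 45 high. Origin: centre of its underside.
- timer: Bystander: flat white bench timer, 64x66x19. Origin: centre of its underside.
- adapter: Bystander: white mains adapter, 53x93x26. Origin: centre of its underside.
- pen_3: Bystander: red pen, 145 long, 9 high. Origin: centre of its underside.

How it is judged:
By the outcome, as a careful person would: the job done as asked, in the order asked, and still so for the second after the job is handed in, with the robot touching nothing.
It also fails if it takes over 72 s, if anything falls off the work surface, if the arm or the gripper's body presses on something with over 40 N, if the wrist force passes 120 N, or if a joint passes its speed limit or range.

ROBOT

A 6-joint arm with a two-finger parallel gripper is mounted at the origin on a cart in front of the work surface, level with it; the furniture and walls round the work are solid. World frame = base frame: x ahead of the robot, y to its left, z up, the work surface at z = 0. Lengths are in m, angles in rad, forces in N, time in s.
With the tool pointing down it reaches from about 0.35 to 0.975 m from the base axis. Payload 4.9 kg.
Tool frame: the origin (TCP) lies at the very end of the fingers, on their centre line; the grasp point (between the pads) lies 19 mm behind it; z points along the fingers, y is the line along which they close (so a half turn about z gives the same grasp; the last joint's range is limited). The gripper opens to 85 mm and grips with 20 to 120 N. Pads are 22 mm wide; open, the fingers measure 114 mm over their backs; the gripper's body (76 mm by 85 mm) begins 54 mm behind the grasp point. The pads swing forward as they close: fully open they stand 13 mm farther back than shut.
Start: joints at [-1.391, 0.053, 1.613, -0, 1.476, -0.119], TCP at [0.184, -0.597, 0.231] pointing down, gripper open.
Joint ranges: [-3.01, 3.01], [-1.01, 2.22], [0.06, 2.58], [-1.02, 4.17], [0.09, 2.62], [-3.14, 3.14]. Speed limits (rad/s): [2.57, 2.57, 3.14, 3.14, 3.14, 3.14].

INTERFACE

Orientations are given as a rotation vector (axis times angle).
In Python, from station import ctrl, imaging gives the robot as it stands.
- The arm moves only by the tool play_rows, never from a script. Its argument "series" is a list of rows, each a list of 3 entries, a list of its own where there are three numbers: the opening, from 0 (shut) to 1 (fully open), then the shift along the tool's x, y, z each as a share of 0.05 m, from -1 to 1, then the turn, a rotation vector about the tool's x, y, z each as a share of 8 degrees, from -1 to 1. In form: [[grip, [dx, dy, dz], [ax, ay, az]], ...]. A call has 1 to 8 rows; each row shifts and turns the commanded pose from where the row before left it, along the tool's axes as they then stand; what a row does not reach is not made up. A row lasts 1/8 s, in which the tool goes at most 62.5 mm and 10.7 degrees, less where a joint would pass 70% of its speed; a pose out of reach is approached as far as the arm can. A call with a number of a shift or a turn outside -1 to 1 is refused whole. A call with a gripper value outside its range is refused whole. The fingers move at their own pace and stop on an object; "force" is the grip in N (left out, the last holds). Time passes only in rows, so rows that do not move let the fingers close. It gives the time, the measured TCP pose, the force, the opening and the grip force at its end, in the units of the state.
- ctrl.get_obs(): the state, without advancing time (a new reading comes with each control period).
- imaging.get_image(name): name is "scene" or "top" or "wrist"; returns a dict with "color" (400x640x3 uint8, blue, green, red), "fx", "fy", "cx", "cy" (pixels), "D" ([k1, k2, p1, p2, k3] as OpenCV has them; the pictures are not rectified), "extrinsics" (4x4, takes a point from world to camera coordinates); the wrist camera has in their place "hand_eye" (4x4, takes a point from camera to tool coordinates, whose origin is the TCP and whose axes are the flange's). Camera axes: x right, y down, z forward; pixel columns grow to the right and rows downward; lengths in m; the calibration is good to about 2 mm. A picture is of the moment at which its call begins: read the wrist's pose just before it. There is no depth.
- ctrl.finish_job(): hands the job in; it is judged then, once.
The state is a dict: "t": time; "q": joint angles; "dq": joint speeds; "effort": joint torques, N m; "tool_pos": TCP position; "tool_rot": TCP orientation; "contact_force": force on the tool from outside, world axes, zero at the start; "wrist_torque": the same for the moment, N m; "opening": finger opening in m; "grip_force": force on a finger pad.
Only numpy, scipy, OpenCV 4.12 (cv2) and the standard library are available. Lean on these libraries where they do the work, as an engineer would, in place of code of your own. Each camera call takes 0.05 s, during which the arm holds its last target. There are 200 camera calls.

## Working session

There is one attempt and no reset: what is moved stays moved. The work goes in short steps, Python scripts to look and compute and a tool call to move; the robot and the scene stay as the last step left them, time stands still between calls to the robot, and variables do not carry over. Pictures are saved under pics/ and viewed, at most 10 in all, crops included, and the job is handed in when it is done.

Besides the shell and the picture viewer there is one more tool, called after ">>>" by a JSON object that holds its "api" and its "payload", one argument or row to a line. play_rows: Moves the arm, as the interface text tells. Shift numbers are shares of 0.05 m and turn numbers shares of 8 degrees, none past 1 either way. Its arguments: {"type":"object","properties":{"series":{"type":"array"},"force":{"type":"number"}},"required":["series"]}

```bash
mkdir -p pics; python3 - <<'E'
from station import ctrl, imaging
import cv2,pickle
o=ctrl.get_obs(); print({k:o[k] for k in('t','tool_pos','tool_rot','opening')})
d={}
for n in('scene','top'):
    d[n]=imaging.get_image(n); cv2.imwrite(f'pics/{n}0.png',d[n]['color']); print(n,d[n]['extrinsics'],d[n]['fx'],d[n]['D'])
pickle.dump(d,open('d0.pkl','wb'))
E
```

```text
{'t': 0.0, 'tool_pos': array([ 0.18385957, -0.59668351,  0.23004631]), 'tool_rot': array([-3.10452141e+00, -4.67196838e-01,  8.37082837e-05]), 'opening': 0.08562379075410927}
scene [[-0.86660094 -0.49899446 -0.00271089  0.44877891]
 [-0.23995267  0.42147549 -0.87451765  0.18636054]
 [ 0.43752203 -0.75720733 -0.48498611  1.10304337]
 [ 0.          0.          0.          1.        ]] 371.3775748839112 [-0.01731517  0.          0.          0.          0.        ]
top [[ 1.41144899e-02 -9.99895759e-01  3.04190707e-03 -3.53013136e-02]
 [-9.82382338e-01 -1.44341102e-02 -1.86323906e-01  5.35803559e-01]
 [ 1.86348391e-01 -3.58448898e-04 -9.82483663e-01  1.22051917e+00]
 [ 0.00000000e+00  0.00000000e+00  0.00000000e+00  1.00000000e+00]] 404.1356292350849 [-0.02878111  0.          0.          0.          0.        ]
```

View pics/top0.png

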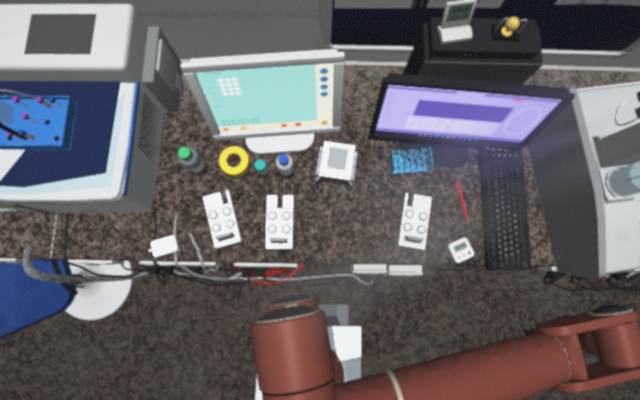

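View pics/scene0.png

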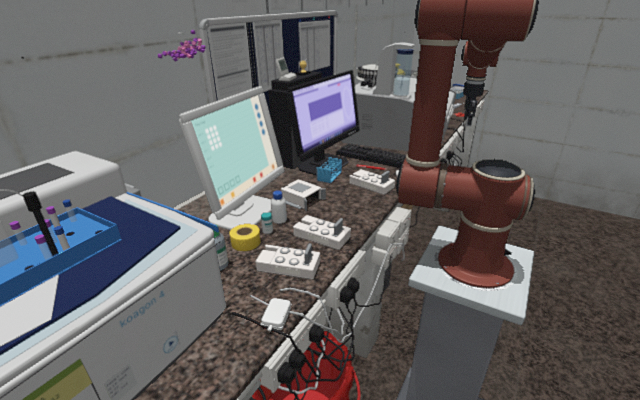

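Top view: bay at about (337,161), mouth toward the robot. The cassettes are at about (222,219), (280,221) and (415,220). I'll enlarge this area to read the edges.

```bash
cat > h.py <<'E'
import cv2,numpy as np,pickle
def world(d,uv,z):
    K=np.array([[d['fx'],0,d['cx']],[0,d['fy'],d['cy']],[0,0,1]]);E=np.array(d['extrinsics'])
    n=cv2.undistortPoints(np.array(uv,float).reshape(-1,1,2),K,np.array(d['D']))[:,0]
    r=np.c_[n,np.ones(len(n))]@E[:3,:3]; c=-E[:3,:3].T@E[:3,3]
    return c+r*((np.broadcast_to(z,len(n))-c[2])/r[:,2])[:,None]
def pix(d,P):
    K=np.array([[d['fx'],0,d['cx']],[0,d['fy'],d['cy']],[0,0,1]]);E=np.array(d['extrinsics'])
    return cv2.projectPoints(np.array(P,float),cv2.Rodrigues(E[:3,:3])[0],E[:3,3],K,np.array(d['D']))[0][:,0]
E
python3 - <<'E'
import cv2,pickle,numpy as np
d=pickle.load(open('d0.pkl','rb'));im=d['top']['color']
def c(x0,y0,w,h,s): return cv2.resize(im[y0:y0+h,x0:x0+w],None,fx=s,fy=s,interpolation=cv2.INTER_CUBIC)
a=np.hstack([c(198,184,50,70,8),c(256,184,50,70,8)])
b=np.hstack([c(390,184,50,70,8),c(312,134,50,70,8)])
cv2.imwrite('pics/a.png',a);cv2.imwrite('pics/b.png',b)
E
```

```text
(no output)
```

View pics/a.png

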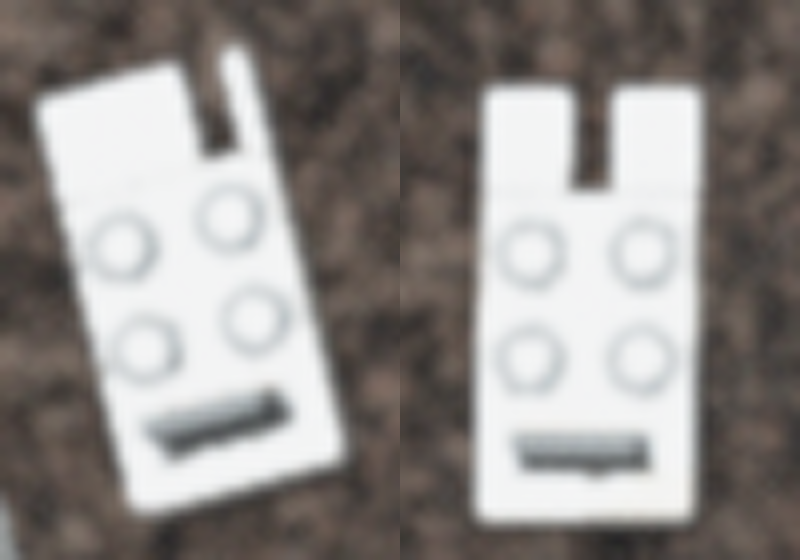

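View pics/b.png

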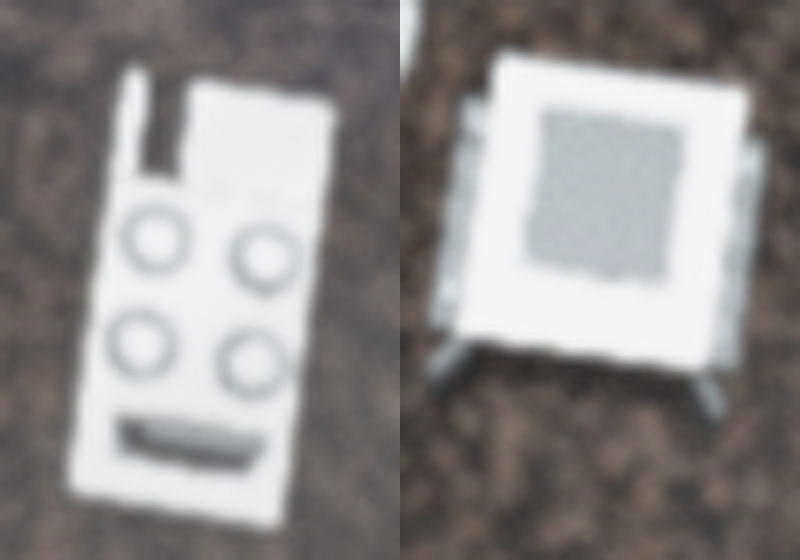

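Crop readings (8x): the cassettes show right, middle and left slots from left to right in the picture. All three noses and the bay point away from the robot. Next I fit the poses with the known sizes.

```bash
cat > fit.py <<'E'
from h import *
from scipy.optimize import least_squares
def fit(d,uv,L,W,z):
    C=np.array([[L/2,W/2],[L/2,-W/2],[-L/2,-W/2],[-L/2,W/2]])
    w=world(d,uv,z); 
    f=lambda p:(pix(d,np.c_[C@np.array([[np.cos(p[2]),np.sin(p[2])],[-np.sin(p[2]),np.cos(p[2])]])+p[:2],np.full(4,z)])-uv).ravel()
    r=least_squares(f,[*w[:,:2].mean(0),0]); e=np.linalg.norm(np.diff(np.r_[w,w[:1]],axis=0),axis=1)
    return r.x.round(4),np.degrees(r.x[2]).round(2),np.abs(r.fun).max().round(2),e.round(4)
E
python3 - <<'E'
from fit import *
d=pickle.load(open('d0.pkl','rb'))['top']
cv=lambda c,o:np.array(c,float)/8-0.5+0.0+np.array(o)
print('R',fit(d,cv([[37,100],[245,45],[345,458],[135,517]],(198,184)),.17,.084,.036))
print('M',fit(d,cv([[83,88],[303,88],[295,522],[75,522]],(256,184)),.17,.084,.036))
print('L',fit(d,cv([[122,65],[335,100],[280,527],[68,490]],(390,184)),.17,.084,.036))
print('bay',fit(d,cv([[97,52],[348,90],[310,372],[57,338]],(312,134)),.117,.101,.051))
print(world(d,cv([[40,375],[318,415]],(312,134)),.046), 'lips')
for n,uv,z in [('blueb',(284,158),.11),('teal',(260,165),.066),('tape',(234,160),.045),('green',(184,153),.136),('timer',(460,250),.019),('pen',(462,200),.009),('adapter',(163,246),.026),('benchedge',(265,264),0),('blue grid',(411,160),.02),('monitorbase',(280,150),0),('monitor bottom',(265,132),.1)]: print(n,world(d,[uv],z).round(3))
E
```

```text
R (array([0.4732, 0.2819, 0.2882]), np.float64(16.51), np.float64(0.29), array([0.0852, 0.1711, 0.0843, 0.172 ]))
M (array([0.4661, 0.0988, 0.0142]), np.float64(0.81), np.float64(0.59), array([0.0877, 0.1721, 0.0856, 0.1721]))
L (array([ 0.476 , -0.3288, -0.1548]), np.float64(-8.87), np.float64(0.36), array([0.086 , 0.1723, 0.0836, 0.1716]))
bay (array([ 0.6646, -0.0812, -0.1281]), np.float64(-7.34), np.float64(0.57), array([0.1025, 0.1182, 0.1013, 0.1202]))
[[ 0.59774781 -0.01687514  0.046     ]
 [ 0.58308107 -0.12754438  0.046     ]] lips
blueb [[0.651 0.083 0.11 ]]
teal [[0.64  0.162 0.066]]
tape [[0.662 0.25  0.045]]
green [[0.655 0.381 0.136]]
timer [[ 0.385 -0.474  0.019]]
pen [[ 0.548 -0.492  0.009]]
adapter [[0.383 0.463 0.026]]
benchedge [[0.333 0.143 0.   ]]
blue grid [[ 0.677 -0.326  0.02 ]]
monitorbase [[0.711 0.107 0.   ]]
monitor bottom [[0.738 0.146 0.1  ]]
```

```bash
cat > plan.py <<'E'
import sys,numpy as np
from scipy.spatial.transform import Rotation as R
from station import ctrl
def rows(x,y,z,yaw,n,g):
    o=ctrl.get_obs(); p=np.array(o['tool_pos']); r=R.from_rotvec(o['tool_rot'])
    a=np.radians(yaw); f=np.array([np.cos(a),np.sin(a),0]); zz=np.array([0,0,-1.])
    T=R.from_matrix(np.c_[np.cross(f,zz),f,zz]); dv=(r.inv()*T).as_rotvec()
    st=dv/n; out=[]
    for i in range(n):
        ri=r*R.from_rotvec(st*i); sh=ri.inv().apply((np.array([x,y,z])-p)/n)/.05
        out.append([g,[float(v) for v in sh.round(2)],[float(v) for v in (np.degrees(st)/8).round(2)]])
    print(o['t'],p.round(4),'max',max(np.abs(w).max() for q in out for w in q[1:])); print(out)
if __name__=='__main__': a=[float(v) for v in sys.argv[1:]]; rows(*a[:4],int(a[4]),a[5])
E
python3 plan.py .4167 -.3196 .17 -8.87 9 0.6
```

```text
0.1 [ 0.1839 -0.5967  0.2302] max 0.89
[[0.6, [0.68, -0.44, 0.13], [-0.0, -0.0, -0.89]], [0.6, [0.72, -0.35, 0.13], [-0.0, -0.0, -0.89]], [0.6, [0.76, -0.26, 0.13], [-0.0, -0.0, -0.89]], [0.6, [0.79, -0.16, 0.13], [-0.0, -0.0, -0.89]], [0.6, [0.8, -0.06, 0.13], [-0.0, -0.0, -0.89]], [0.6, [0.8, 0.04, 0.13], [-0.0, -0.0, -0.89]], [0.6, [0.79, 0.14, 0.13], [-0.0, -0.0, -0.89]], [0.6, [0.77, 0.23, 0.13], [-0.0, -0.0, -0.89]], [0.6, [0.73, 0.33, 0.13], [-0.0, -0.0, -0.89]]]
```

>>> {"api": "play_rows", "payload": {
  "series": [
    [0.6,[0.68,-0.44,0.13],[0,0,-0.89]],
    [0.6,[0.72,-0.35,0.13],[0,0,-0.89]],
    [0.6,[0.76,-0.26,0.13],[0,0,-0.89]],
    [0.6,[0.79,-0.16,0.13],[0,0,-0.89]],
    [0.6,[0.8,-0.06,0.13],[0,0,-0.89]],
    [0.6,[0.8,0.04,0.13],[0,0,-0.89]],
    [0.6,[0.79,0.14,0.13],[0,0,-0.89]],
    [0.6,[0.77,0.23,0.13],[0,0,-0.89]]
  ]
}}

```text
t: 1.1
tool_pos: [0.391, -0.3496, 0.1786]
tool_rot: [-2.503, -1.897, 0.0]
contact_force: [0.6, -0.9, -0.2]
opening: 0.0513
grip_force: 0.0
```

>>> {"api": "play_rows", "payload": {
  "series": [
    [0.6,[0.73,0.33,0.13],[0,0,-0.89]],
    [0.6,[0,0,0],[0,0,0]]
  ]
}}

```text
t: 1.35
tool_pos: [0.4169, -0.3181, 0.1715]
tool_rot: [-2.38, -2.047, -0.0]
contact_force: [0.5, -0.3, -0.2]
opening: 0.0512
grip_force: 0.0
```

```bash
cat > wr.py <<'E'
import sys,cv2,pickle,numpy as np
from station import ctrl,imaging
from scipy.spatial.transform import Rotation as R
def grab(name):
    o=ctrl.get_obs(); d=imaging.get_image('wrist')
    T=np.eye(4);T[:3,:3]=R.from_rotvec(o['tool_rot']).as_matrix();T[:3,3]=o['tool_pos']
    d['extrinsics']=np.linalg.inv(T@np.array(d['hand_eye'])); pickle.dump(d,open(name+'.pkl','wb'))
    cv2.imwrite(f'pics/{name}.png',d['color']); print(o['t'],o['tool_pos'],o['tool_rot'],o['opening'])
    return d
if __name__=='__main__':grab(sys.argv[1])
E
python3 wr.py w1; python3 plan.py .4167 -.3196 .045 -8.87 3 .6
```

```text
1.35 [ 0.41692842 -0.31809957  0.17151265] [-2.37983183e+00 -2.04719974e+00 -1.47342670e-04] 0.051197695091523616
1.4 [ 0.4164 -0.3194  0.172 ] max 0.85
[[0.6, [-0.0, 0.0, 0.85], [-0.0, -0.0, 0.01]], [0.6, [-0.0, 0.0, 0.85], [-0.0, -0.0, 0.01]], [0.6, [-0.0, 0.0, 0.85], [-0.0, -0.0, 0.01]]]
```

View pics/w1.png

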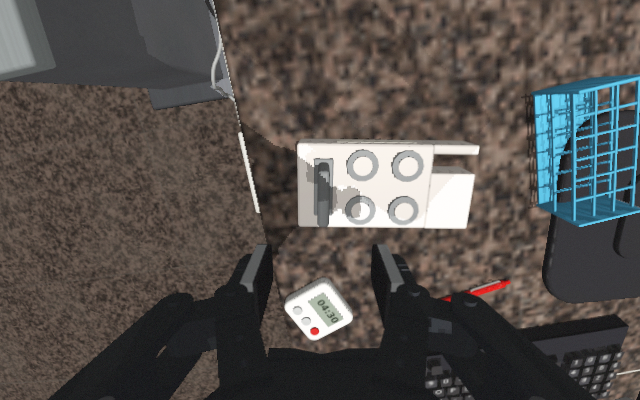

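Wrist view: cassette deck corners at about (299,141), (479,147), (472,228) and (299,227). I'll compare these with the projection of the estimated pose.

```bash
python3 - <<'E'
from fit import *
d=pickle.load(open('w1.pkl','rb'))
a=-.1548;Rm=np.array([[np.cos(a),-np.sin(a)],[np.sin(a),np.cos(a)]]);o=np.array([.476,-.3288])
def P(x,y,z): return [*(Rm@np.array([x,y])+o),z]
print(pix(d,[P(.085,.042,.036),P(.085,-.042,.036),P(-.085,-.042,.036),P(-.085,.042,.036)]),'deck')
print(pix(d,[P(.085,.042,0),P(-.085,.042,0),P(-.055,.025,.076),P(-.055,-.025,.076),P(-.065,-.025,.076),P(-.065,.025,.076)]))
print(np.linalg.inv(d['extrinsics']).round(3))
g=d['color'];cv2.imwrite('pics/w1c.png',cv2.resize(g[125:245,285:485],None,fx=4,fy=4,interpolation=cv2.INTER_CUBIC))
E
```

```text
[[479.4123418  144.38480586]
 [465.91923196 228.34612849]
 [296.45530894 227.79162127]
 [294.54739119 142.86461877]] deck
[[462.34998061 139.41012333]
 [297.60857622 138.07583964]
 [328.09736526 171.14899525]
 [327.44073431 228.5458011 ]
 [315.70470604 228.48699003]
 [315.61610343 171.087952  ]]
[[ 0.989 -0.142 -0.048  0.429]
 [-0.15  -0.941 -0.304 -0.241]
 [-0.002  0.308 -0.951  0.314]
 [ 0.     0.     0.     1.   ]]
```

View pics/w1c.png

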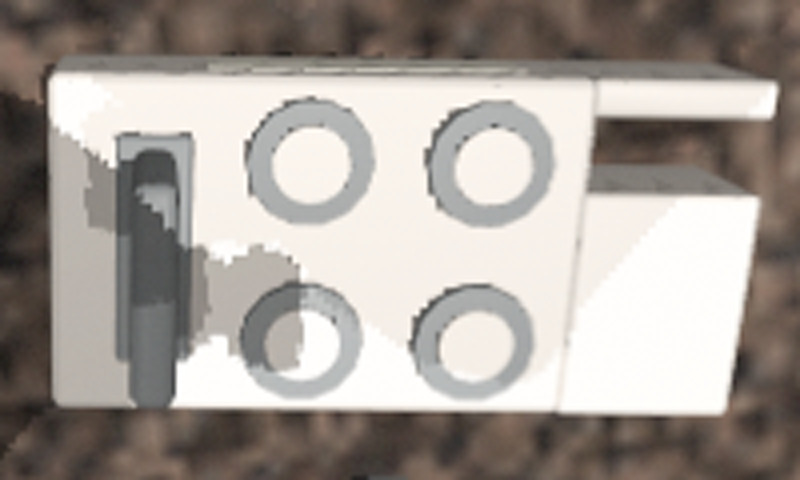

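Observed corners match the prediction to about 2 px, roughly 2 mm, so I grasp here.

>>> {"api": "play_rows", "payload": {
  "series": [
    [0.6,[0,0.02,0.85],[0,0,0]],
    [0.6,[0,0,0.85],[0,0,0]],
    [0.6,[0,0,0.8],[0,0,0]],
    [0.6,[0,0,0],[0,0,0]],
    [0,[0,0,0],[0,0,0]],
    [0,[0,0,0],[0,0,0]],
    [0,[0,0,0],[0,0,0]],
    [0,[0,0,0],[0,0,0]]
  ],
  "force": 100
}}

```text
t: 2.4
tool_pos: [0.4186, -0.3222, 0.0506]
tool_rot: [2.382, 2.042, -0.001]
contact_force: [-1.3, -0.5, 6.0]
opening: 0.0082
grip_force: 99.4
```

>>> {"api": "play_rows", "payload": {
  "series": [
    [0,[0,0,0],[0,0,0]],
    [0,[0,0,-0.2],[0,0,0]],
    [0,[0,0,-0.2],[0,0,0]],
    [0,[0,0,0],[0,0,0]]
  ]
}}

```text
t: 2.9
tool_pos: [0.4178, -0.3208, 0.0688]
tool_rot: [2.384, 2.043, 0.0]
contact_force: [-0.3, -0.4, -3.1]
opening: 0.0083
grip_force: 98.0
```

```bash
python3 wr.py w2; python3 - <<'E'
# staging: cassette nose 25 mm outside lips -> fin x (bay own): -76.5-25-85-60
import numpy as np
a=np.radians(-7.34);f=np.array([np.cos(a),np.sin(a)]);b=np.array([.6646,-.0812])
for s in(-.2465,-.2,-.1255,-.0935):print(s,(b+s*f).round(4))
E
```

```text
2.9 [ 0.41775413 -0.32084964  0.0687917 ] [2.38397789e+00 2.04342701e+00 2.66795508e-04] 0.008287505664606237
-0.2465 [ 0.4201 -0.0497]
-0.2 [ 0.4662 -0.0556]
-0.1255 [ 0.5401 -0.0652]
-0.0935 [ 0.5719 -0.0693]
```

View pics/w2.png

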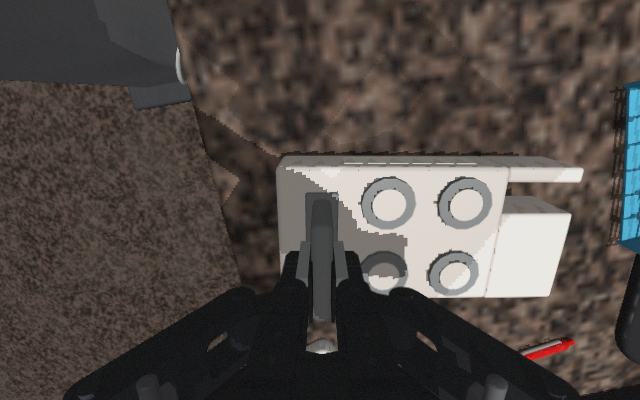

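Cassette is held and level: its deck edges run from (278,167) to (583,169), with the fin between the pads at (322,260). On to the staging point in front of the bay.

```bash
python3 plan.py .430 -.051 .068 -7.34 7 0
```

```text
2.95 [ 0.4174 -0.3205  0.0682] max 0.77
[[0.0, [0.77, -0.08, 0.0], [0.0, 0.0, -0.03]], [0.0, [0.77, -0.08, 0.0], [0.0, 0.0, -0.03]], [0.0, [0.77, -0.08, 0.0], [0.0, 0.0, -0.03]], [0.0, [0.77, -0.07, 0.0], [0.0, 0.0, -0.03]], [0.0, [0.77, -0.07, 0.0], [0.0, 0.0, -0.03]], [0.0, [0.77, -0.07, 0.0], [0.0, 0.0, -0.03]], [0.0, [0.77, -0.07, 0.0], [0.0, 0.0, -0.03]]]
```

>>> {"api": "play_rows", "payload": {
  "series": [
    [0,[0.4,-0.04,0],[0,0,-0.03]],
    [0,[0.8,-0.08,0],[0,0,-0.03]],
    [0,[0.8,-0.08,0],[0,0,-0.03]],
    [0,[0.8,-0.07,0],[0,0,-0.03]],
    [0,[0.8,-0.07,0],[0,0,-0.03]],
    [0,[0.8,-0.07,0],[0,0,-0.03]],
    [0,[0.6,-0.07,0],[0,0,-0.03]],
    [0,[0.4,-0.03,0],[0,0,0]]
  ]
}}

```text
t: 3.95
tool_pos: [0.4283, -0.0471, 0.0669]
tool_rot: [-2.352, -2.08, 0.001]
contact_force: [0.3, 0.2, -2.8]
opening: 0.0085
grip_force: 97.8
```

>>> {"api": "play_rows", "payload": {
  "series": [
    [0,[0,0,0],[0,0,0]],
    [0,[0,0,0],[0,0,0]]
  ]
}}

```text
t: 4.2
tool_pos: [0.4291, -0.0495, 0.0675]
tool_rot: [-2.354, -2.079, 0.001]
contact_force: [0.6, -0.0, -3.5]
opening: 0.0082
grip_force: 97.8
```

```bash
python3 wr.py w3; python3 - <<'E'
from fit import *
d=pickle.load(open('w2.pkl','rb')); print(fit(d,np.array([[583,168],[549,296],[278,299],[278,167]],float)[:],.17,.084,.055))
E
```

```text
4.2 [ 0.42914887 -0.04945603  0.06749384] [-2.35437208e+00 -2.07946029e+00  7.11599944e-04] 0.008183032248180129
(array([ 0.4767, -0.3269, -0.1595]), np.float64(-9.14), np.float64(5.61), array([0.0817, 0.1689, 0.082 , 0.1645]))
```

View pics/w3.png

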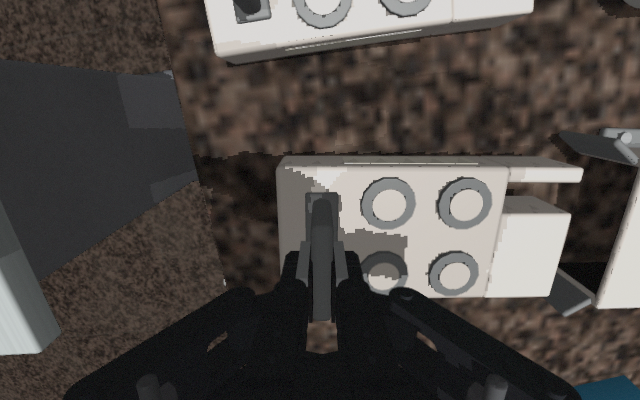

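Staged view: nose corners at (583,168) and (549,296), bay roof front-right corner at about (597,306), front edge rising to (640,185), and lips at (556,135) and (572,315). I convert these to bay coordinates.

```bash
python3 - <<'E'
from fit import *
d=pickle.load(open('w3.pkl','rb'))
a=np.radians(-7.34);f=np.array([np.cos(a),np.sin(a)]);l=np.array([-f[1],f[0]]);b=np.array([.6646,-.0812])
def B(w): w=np.atleast_2d(w)[:,:2]-b; return np.c_[w@f,w@l].round(4)
def S(s,t,z): return [*(b+s*f+t*l),z]
print('nose L,R',B(world(d,[(583,168),(549,296)],.0545)),'tailL',B(world(d,[(278,167)],.0545)))
print('bay RF',B(world(d,[(597,306)],.051)), 'edge',B(world(d,[(640,185)],.051)))
print('pred bay roof',pix(d,[S(-.0585,-.0505,.051),S(-.0585,.0505,.051)]))
g=d['color'];cv2.imwrite('pics/w3c.png',cv2.resize(g[115:325,440:640],None,fx=2.8,fy=2.8,interpolation=cv2.INTER_CUBIC))
print('tool',B([0.4291,-.0500,0]))
# prediction for cassette aligned on bay axis at tool s
E
```

```text
nose L,R [[-0.097   0.0468]
 [-0.0961 -0.0343]] tailL [[-0.2604  0.0461]]
bay RF [[-0.0571 -0.0456]] edge [[-0.0558  0.0366]]
pred bay roof [[592.85680025 312.27863846]
 [643.13461983 160.94590423]]
tool [[-0.2376  0.0009]]
```

View pics/w3c.png

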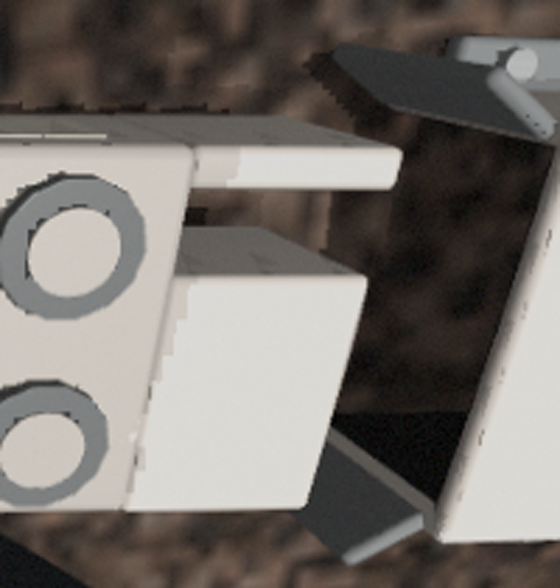

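Roof corner in the enlargement is about (597,308). Relative to the bay, the cassette sits about 3–4 mm left of the axis. I correct that, lower it, and ease in.

>>> {"api": "play_rows", "payload": {
  "series": [
    [0,[-0.07,0,0.1],[0,0,0.06]],
    [0,[0,0,0.1],[0,0,0]],
    [0,[0,0,0.1],[0,0,0]],
    [0,[0,0,0],[0,0,0]],
    [0,[0,0,0],[0,0,0]]
  ]
}}

```text
t: 4.88
tool_pos: [0.4292, -0.0531, 0.0528]
tool_rot: [-2.364, -2.069, -0.0]
contact_force: [0.0, -0.4, -2.4]
opening: 0.0083
grip_force: 97.8
```

>>> {"api": "play_rows", "payload": {
  "series": [
    [0,[0,0,0.04],[0,0,0]],
    [0,[0,0.2,0],[0,0,0]],
    [0,[0,0.3,0],[0,0,0]],
    [0,[0,0.2,0],[0,0,0]],
    [0,[0,0,0],[0,0,0]]
  ]
}}

```text
t: 5.5
tool_pos: [0.4647, -0.0578, 0.0509]
tool_rot: [2.364, 2.069, 0.0]
contact_force: [-0.0, -0.0, -1.6]
opening: 0.0083
grip_force: 98.1
```

>>> {"api": "play_rows", "payload": {
  "series": [
    [0,[0,0.15,0],[0,0,0]],
    [0,[0,0.15,0],[0,0,0]],
    [0,[0,0.15,0],[0,0,0]],
    [0,[0,0,0],[0,0,0]]
  ]
}}

```text
t: 6.0
tool_pos: [0.4868, -0.0608, 0.0509]
tool_rot: [2.363, 2.069, 0.0]
contact_force: [0.0, 0.2, -1.7]
opening: 0.0081
grip_force: 98.1
```

Nose is past the mouth with no side load. Advancing further.

>>> {"api": "play_rows", "payload": {
  "series": [
    [0,[0,0.2,0],[0,0,0]],
    [0,[0,0.2,0],[0,0,0]],
    [0,[0,0.2,0],[0,0,0]],
    [0,[0,0.2,0],[0,0,0]],
    [0,[0,0,0],[0,0,0]]
  ]
}}

```text
t: 6.62
tool_pos: [0.5267, -0.0661, 0.0508]
tool_rot: [2.363, 2.069, 0.0]
contact_force: [0.5, 0.7, -2.1]
opening: 0.0081
grip_force: 98.1
```

>>> {"api": "play_rows", "payload": {
  "series": [
    [0,[0,0.1,0],[0,0,0]],
    [0,[0,0.1,0],[0,0,0]],
    [0,[0,0.1,0],[0,0,0]],
    [0,[0,0,0],[0,0,0]]
  ]
}}

```text
t: 7.12
tool_pos: [0.5412, -0.0681, 0.0508]
tool_rot: [2.363, 2.069, 0.001]
contact_force: [0.1, -0.3, -2.1]
opening: 0.008
grip_force: 98.1
```

>>> {"api": "play_rows", "payload": {
  "series": [
    [0,[0,0.1,0],[0,0,0]],
    [0,[0,0.06,0],[0,0,0]],
    [0,[0,0,0],[0,0,0]]
  ]
}}

```text
t: 7.5
tool_pos: [0.5427, -0.068, 0.0506]
tool_rot: [-2.353, -2.061, 0.017]
contact_force: [-26.7, 3.3, 17.8]
opening: 0.008
grip_force: 101.4
```

Blocked at s = -0.123 with 27 N, which is the 32-short stop. The left cassette is wrong, so I withdraw it.

>>> {"api": "play_rows", "payload": {
  "series": [
    [0,[0,-0.16,0],[0,0,0]],
    [0,[0,-0.1,0],[0,0,0]],
    [0,[0,-0.3,0],[0,0,0]],
    [0,[0,-0.5,0],[0,0,0]],
    [0,[0,-0.5,0],[0,0,0]],
    [0,[0,-0.5,0],[0,0,0]],
    [0,[0,-0.6,0],[0,0,0]],
    [0,[0,0,0],[0,0,0]]
  ]
}}

```text
t: 8.5
tool_pos: [0.4155, -0.0512, 0.0509]
tool_rot: [2.363, 2.068, 0.001]
contact_force: [-0.3, 0.3, -3.9]
opening: 0.0079
grip_force: 98.5
```

```bash
python3 plan.py .4167 -.3220 .063 -8.87 7 0
```

```text
8.5 [ 0.4155 -0.0512  0.0509] max 0.77
[[0.0, [-0.77, 0.11, -0.03], [0.0, 0.0, 0.02]], [0.0, [-0.77, 0.11, -0.03], [0.0, 0.0, 0.02]], [0.0, [-0.77, 0.11, -0.03], [0.0, 0.0, 0.02]], [0.0, [-0.77, 0.11, -0.03], [0.0, 0.0, 0.02]], [0.0, [-0.77, 0.12, -0.03], [0.0, 0.0, 0.02]], [0.0, [-0.76, 0.12, -0.03], [0.0, 0.0, 0.02]], [0.0, [-0.76, 0.12, -0.03], [0.0, 0.0, 0.02]]]
```

>>> {"api": "play_rows", "payload": {
  "series": [
    [0,[-0.3,0.04,-0.2],[0,0,0.02]],
    [0,[-0.8,0.11,0],[0,0,0.02]],
    [0,[-0.8,0.11,0],[0,0,0.02]],
    [0,[-0.8,0.12,0],[0,0,0.02]],
    [0,[-0.8,0.12,0],[0,0,0.02]],
    [0,[-0.8,0.12,0],[0,0,0.02]],
    [0,[-0.7,0.12,0],[0,0,0.02]],
    [0,[-0.4,0.06,0],[0,0,0]]
  ]
}}

```text
t: 9.5
tool_pos: [0.4179, -0.3271, 0.0611]
tool_rot: [2.386, 2.044, -0.0]
contact_force: [-0.2, 0.4, -3.3]
opening: 0.0081
grip_force: 98.6
```

>>> {"api": "play_rows", "payload": {
  "series": [
    [0,[0,0,0.1],[0,0,0]],
    [0,[0,0,0.1],[0,0,0]],
    [0,[0,0,0.02],[0,0,0]],
    [0,[0,0,0],[0,0,0]]
  ]
}}

```text
t: 10.0
tool_pos: [0.418, -0.3237, 0.0505]
tool_rot: [-2.382, -2.048, 0.001]
contact_force: [-4.3, 1.2, 4.1]
opening: 0.008
grip_force: 99.8
```

>>> {"api": "play_rows", "payload": {
  "series": [
    [0.5,[0,0,0],[0,0,0]],
    [0.5,[0,0,0],[0,0,0]],
    [0.5,[0,0,0],[0,0,0]],
    [0.5,[0,0,-0.5],[0,0,0]],
    [0.5,[0,0,-0.9],[0,0,0]],
    [0.5,[0,0,-0.6],[0,0,0]],
    [0.5,[0,0,0],[0,0,0]]
  ]
}}

```text
t: 10.88
tool_pos: [0.4196, -0.3259, 0.1531]
tool_rot: [2.379, 2.042, 0.001]
contact_force: [0.2, -1.0, 0.2]
opening: 0.0428
grip_force: 0.0
```

```bash
python3 plan.py .4061 .098 .15 .81 9 .55; python3 - <<'E'
import cv2,pickle
from station import imaging
d=imaging.get_image('top');cv2.imwrite('pics/t1.png',d['color']);pickle.dump(d,open('t1.pkl','wb'))
E
```

```text
10.875 [ 0.4196 -0.3259  0.1531] max 0.94
[[0.55, [0.93, -0.17, 0.0], [0.0, 0.0, -0.13]], [0.55, [0.93, -0.16, 0.0], [0.0, 0.0, -0.13]], [0.55, [0.93, -0.14, 0.0], [0.0, 0.0, -0.13]], [0.55, [0.93, -0.12, 0.0], [0.0, 0.0, -0.13]], [0.55, [0.94, -0.1, 0.0], [0.0, 0.0, -0.13]], [0.55, [0.94, -0.09, 0.01], [0.0, 0.0, -0.13]], [0.55, [0.94, -0.07, 0.01], [0.0, 0.0, -0.13]], [0.55, [0.94, -0.05, 0.01], [0.0, 0.0, -0.13]], [0.55, [0.94, -0.03, 0.01], [0.0, 0.0, -0.13]]]
```

>>> {"api": "play_rows", "payload": {
  "series": [
    [0.55,[0.93,-0.17,0],[0,0,-0.13]],
    [0.55,[0.93,-0.16,0],[0,0,-0.13]],
    [0.55,[0.93,-0.14,0],[0,0,-0.13]],
    [0.55,[0.93,-0.12,0],[0,0,-0.13]],
    [0.55,[0.94,-0.1,0],[0,0,-0.13]],
    [0.55,[0.94,-0.09,0],[0,0,-0.13]],
    [0.55,[0.94,-0.07,0],[0,0,-0.13]],
    [0.55,[0.94,-0.05,0],[0,0,-0.13]]
  ]
}}

```text
t: 11.92
tool_pos: [0.4049, 0.054, 0.1477]
tool_rot: [-2.227, -2.213, 0.003]
contact_force: [-0.1, -0.3, 0.0]
opening: 0.0469
grip_force: 0.0
```

>>> {"api": "play_rows", "payload": {
  "series": [
    [0.55,[0.94,-0.03,0],[0,0,-0.13]],
    [0.55,[0,0,0],[0,0,0]],
    [0.55,[0,0,0],[0,0,0]]
  ]
}}

```text
t: 12.3
tool_pos: [0.4043, 0.0992, 0.1483]
tool_rot: [-2.208, -2.233, 0.004]
contact_force: [-0.4, 0.3, -0.5]
opening: 0.0467
grip_force: 0.0
```

```bash
python3 wr.py w4; python3 plan.py .4061 .098 .0505 .81 3 .55; python3 - <<'E'
from fit import *
# white-blob deck rectangle vs prediction in wrist frame
d=pickle.load(open('w4.pkl','rb'));g=d['color'].astype(int)
a=.0142;o=np.array([.4661,.0988]);Rm=np.array([[np.cos(a),-np.sin(a)],[np.sin(a),np.cos(a)]])
P=lambda x,y,z:[*(Rm@np.array([x,y])+o),z]
q=pix(d,[P(.085,.042,.036),P(.085,-.042,.036),P(-.085,-.042,.036),P(-.085,.042,.036)]);print(q.round(1))
m=g.min(2)
for x in(.02,.06):   # brightness along width lines: find edges
    c=pix(d,[P(x,y,.036) for y in np.arange(-.052,.0525,.001)]).round().astype(int)
    v=[m[r,k] for k,r in c]; print(x,v)
E
```

```text
12.3 [0.40431066 0.09923179 0.14829685] [-2.20754506 -2.2332026   0.00352004] 0.04665871340788357
12.35 [0.4046 0.0988 0.1486] max 0.65
[[0.55, [-0.01, 0.01, 0.65], [-0.0, 0.0, -0.01]], [0.55, [-0.01, 0.01, 0.65], [-0.0, 0.0, -0.01]], [0.55, [-0.01, 0.01, 0.65], [-0.0, 0.0, -0.01]]]
[[495.1 146.6]
 [479.7 237. ]
 [296.9 237.7]
 [294.1 146.4]]
0.02 [np.int64(55), np.int64(54), np.int64(56), np.int64(56), np.int64(58), np.int64(58), np.int64(58), np.int64(53), np.int64(49), np.int64(49), np.int64(50), np.int64(51), np.int64(109), np.int64(178), np.int64(198), np.int64(168), np.int64(139), np.int64(143), np.int64(142), np.int64(141), np.int64(183), np.int64(203), np.int64(207), np.int64(207), np.int64(207), np.int64(207), np.int64(208), np.int64(208), np.int64(207), np.int64(207), np.int64(208), np.int64(207), np.int64(207), np.int64(207), np.int64(207), np.int64(207), np.int64(209), np.int64(208), np.int64(170), np.int64(147), np.int64(146), np.int64(146), np.int64(147), np.int64(147), np.int64(149), np.int64(99), np.int64(199), np.int64(208), np.int64(209), np.int64(209), np.int64(210
[... 1647 characters left out ...]
nt64(53), np.int64(55), np.int64(57), np.int64(51), np.int64(44), np.int64(42), np.int64(120), np.int64(198), np.int64(207), np.int64(207), np.int64(207), np.int64(208), np.int64(208), np.int64(209), np.int64(208), np.int64(209), np.int64(207), np.int64(208), np.int64(209), np.int64(209), np.int64(210), np.int64(211), np.int64(210), np.int64(210), np.int64(211), np.int64(211), np.int64(211), np.int64(211), np.int64(211), np.int64(211), np.int64(212), np.int64(211), np.int64(211), np.int64(212), np.int64(212), np.int64(211), np.int64(212), np.int64(186), np.int64(145), np.int64(94), np.int64(91), np.int64(95), np.int64(96), np.int64(56), np.int64(57), np.int64(57), np.int64(58), np.int64(58)]
```

Cassette edges in the wrist image sit at -40/+41 mm about the predicted centre line, within 1 mm. Grasping the middle cassette.

>>> {"api": "play_rows", "payload": {
  "series": [
    [0.55,[-0.02,0.02,0.65],[0,0,0]],
    [0.55,[0,0.01,0.65],[0,0,0]],
    [0.55,[0,0,0.65],[0,0,0]],
    [0.55,[0,0,0],[0,0,0]],
    [0,[0,0,0],[0,0,0]],
    [0,[0,0,0],[0,0,0]],
    [0,[0,0,0],[0,0,0]],
    [0,[0,0,0],[0,0,0]]
  ]
}}

```text
t: 13.35
tool_pos: [0.4084, 0.0983, 0.0544]
tool_rot: [2.207, 2.232, 0.004]
contact_force: [-1.1, -1.0, 6.9]
opening: 0.0079
grip_force: 99.2
```

>>> {"api": "play_rows", "payload": {
  "series": [
    [0,[0,0,0],[0,0,0]],
    [0,[0,0,-0.12],[0,0,0]],
    [0,[0,0,-0.12],[0,0,0]],
    [0,[0,0,0],[0,0,0]]
  ]
}}

```text
t: 13.85
tool_pos: [0.4065, 0.0986, 0.0644]
tool_rot: [-2.209, -2.234, -0.0]
contact_force: [0.2, -0.7, -2.3]
opening: 0.0078
grip_force: 97.9
```

```bash
python3 plan.py .4155 -.0495 .0635 -7.5 5 0
```

```text
13.85 [0.4065 0.0986 0.0644] max 0.59
[[0.0, [-0.59, 0.03, 0.0], [0.0, -0.0, 0.2]], [0.0, [-0.59, 0.05, 0.0], [0.0, -0.0, 0.2]], [0.0, [-0.59, 0.06, 0.0], [0.0, -0.0, 0.2]], [0.0, [-0.59, 0.08, 0.0], [0.0, -0.0, 0.2]], [0.0, [-0.59, 0.1, 0.0], [0.0, -0.0, 0.2]]]
```

>>> {"api": "play_rows", "payload": {
  "series": [
    [0,[-0.4,0,0],[0,0,0.2]],
    [0,[-0.6,0.04,0],[0,0,0.2]],
    [0,[-0.6,0.06,0],[0,0,0.2]],
    [0,[-0.6,0.08,0],[0,0,0.2]],
    [0,[-0.5,0.08,0],[0,0,0.2]],
    [0,[-0.25,0.04,0],[0,0,0.03]],
    [0,[0,0,0],[0,0,0]],
    [0,[0,0,0],[0,0,0]]
  ]
}}

```text
t: 14.85
tool_pos: [0.4135, -0.049, 0.064]
tool_rot: [-2.362, -2.07, -0.0]
contact_force: [-0.1, -0.3, -3.8]
opening: 0.0078
grip_force: 97.9
```

```bash
cat > edges.py <<'E'
import sys; from fit import *; from wr import grab
# cassette lateral edges (in bay frame of the top estimate), scanned across the nose part, z of deck given
d=grab(sys.argv[1]); zd=float(sys.argv[2]); s0=float(sys.argv[3])
a=np.radians(-7.34);f=np.array([np.cos(a),np.sin(a)]);l=np.array([-f[1],f[0]]);b=np.array([.6646,-.0812])
m=d['color'].min(2).astype(int)
from station import ctrl
p=np.array(ctrl.get_obs()['tool_pos'])[:2]-b; print('tool s,l',(p@f).round(4),(p@l).round(4))
for s in (s0,s0+.02):
    y=np.arange(-.055,.0555,.001); c=pix(d,[[*(b+s*f+t*l),zd] for t in y]).round().astype(int)
    v=np.array([m[r,k] if 0<=k<640 and 0<=r<400 else 0 for k,r in c]); print(s,[(round(y[i],3),int(v[i])) for i in range(1,len(y)) if abs(v[i]-v[i-1])>35])
E
python3 edges.py w5 .047 -.13
```

```text
14.85 [ 0.41345339 -0.04904814  0.0640479 ] [-2.36231670e+00 -2.06973918e+00 -3.12261518e-05] 0.007799871135586311
tool s,l -0.2532 -0.0001
-0.13 [(np.float64(-0.039), 176), (np.float64(-0.038), 220), (np.float64(-0.007), 165), (np.float64(-0.006), 118), (np.float64(0.011), 142), (np.float64(0.012), 212), (np.float64(0.043), 142), (np.float64(0.044), 102), (np.float64(0.048), 44)]
-0.11 []
```

Edges centre at about +2 mm in wrist measure, like the first cassette when it entered freely. Lowering and inserting.

>>> {"api": "play_rows", "payload": {
  "series": [
    [0,[0.01,0,0.1],[0,0,0]],
    [0,[0,0,0.1],[0,0,0]],
    [0,[0,0.2,0],[0,0,0]],
    [0,[0,0.3,0],[0,0,0]],
    [0,[0,0.3,0],[0,0,0]],
    [0,[0,0.2,0],[0,0,0]],
    [0,[0,0,0],[0,0,0]]
  ]
}}

```text
t: 15.78
tool_pos: [0.4643, -0.056, 0.0544]
tool_rot: [2.363, 2.069, 0.001]
contact_force: [1.0, -0.2, 1.3]
opening: 0.008
grip_force: 98.7
```

>>> {"api": "play_rows", "payload": {
  "series": [
    [0,[0,0.15,0],[0,0,0]],
    [0,[0,0.15,0],[0,0,0]],
    [0,[0,0.15,0],[0,0,0]],
    [0,[0,0,0],[0,0,0]]
  ]
}}

```text
t: 16.27
tool_pos: [0.4869, -0.0591, 0.0544]
tool_rot: [2.363, 2.068, 0.002]
contact_force: [1.2, -0.5, 0.1]
opening: 0.0075
grip_force: 98.6
```

>>> {"api": "play_rows", "payload": {
  "series": [
    [0,[0,0.2,0],[0,0,0]],
    [0,[0,0.2,0],[0,0,0]],
    [0,[0,0.2,0],[0,0,0]],
    [0,[0,0.2,0],[0,0,0]],
    [0,[0,0.1,0],[0,0,0]],
    [0,[0,0,0],[0,0,0]]
  ]
}}

```text
t: 17.02
tool_pos: [0.5315, -0.065, 0.0544]
tool_rot: [2.362, 2.068, 0.003]
contact_force: [1.2, -0.4, -0.1]
opening: 0.0075
grip_force: 98.7
```

>>> {"api": "play_rows", "payload": {
  "series": [
    [0,[0,0.1,0],[0,0,0]],
    [0,[0,0.1,0],[0,0,0]],
    [0,[0,0.1,0],[0,0,0]],
    [0,[0,0,0],[0,0,0]]
  ]
}}

```text
t: 17.52
tool_pos: [0.5429, -0.0664, 0.0544]
tool_rot: [-2.36, -2.066, 0.007]
contact_force: [-13.8, 1.9, 12.0]
opening: 0.0074
grip_force: 100.5
```

Blocked again at the same point, so the middle cassette is wrong too. Withdrawing it and returning it to its place.

>>> {"api": "play_rows", "payload": {
  "series": [
    [0,[0,-0.07,0],[0,0,0]],
    [0,[0,-0.1,0],[0,0,0]],
    [0,[0,-0.3,-0.02],[0,0,0]],
    [0,[0,-0.5,0],[0,0,0]],
    [0,[0,-0.5,0],[0,0,0]],
    [0,[0,-0.5,0],[0,0,0]],
    [0,[0,-0.65,0],[0,0,0]],
    [0,[0,0,-0.2],[0,0,0]]
  ]
}}

```text
t: 18.52
tool_pos: [0.4117, -0.0485, 0.0633]
tool_rot: [-2.361, -2.066, 0.004]
contact_force: [0.7, -0.1, -4.7]
opening: 0.0078
grip_force: 98.7
```

```bash
python3 plan.py .4065 .101 .0655 .81 5 0
```

```text
18.525 [ 0.4117 -0.0485  0.0633] max 0.6
[[0.0, [0.59, -0.1, -0.01], [-0.01, -0.0, -0.21]], [0.0, [0.59, -0.08, -0.01], [-0.01, -0.0, -0.21]], [0.0, [0.59, -0.07, -0.01], [-0.01, -0.0, -0.21]], [0.0, [0.6, -0.05, -0.01], [-0.01, -0.0, -0.21]], [0.0, [0.6, -0.03, -0.01], [-0.01, -0.0, -0.21]]]
```

>>> {"api": "play_rows", "payload": {
  "series": [
    [0,[0.4,-0.08,0],[0,0,-0.2]],
    [0,[0.6,-0.08,0],[0,0,-0.2]],
    [0,[0.6,-0.07,0],[0,0,-0.2]],
    [0,[0.6,-0.06,0],[0,0,-0.2]],
    [0,[0.5,-0.04,0],[0,0,-0.2]],
    [0,[0.3,0,0],[0,0,-0.05]],
    [0,[0,0,0.1],[0,0,0]],
    [0,[0,0,0],[0,0,0]]
  ]
}}

```text
t: 19.52
tool_pos: [0.4083, 0.1009, 0.0595]
tool_rot: [-2.206, -2.236, 0.003]
contact_force: [-0.0, 0.3, -4.3]
opening: 0.0078
grip_force: 98.6
```

>>> {"api": "play_rows", "payload": {
  "series": [
    [0,[0,0,0.1],[0,0,0]],
    [0,[0,0,0.02],[0,0,0]],
    [0,[0,0,0],[0,0,0]]
  ]
}}

```text
t: 19.9
tool_pos: [0.409, 0.1011, 0.0545]
tool_rot: [2.206, 2.236, 0.0]
contact_force: [0.3, 0.2, -2.8]
opening: 0.0078
grip_force: 98.9
```

>>> {"api": "play_rows", "payload": {
  "series": [
    [0,[0,0,0.02],[0,0,0]],
    [0,[0,0,0.01],[0,0,0]],
    [0,[0,0,0],[0,0,0]]
  ]
}}

```text
t: 20.27
tool_pos: [0.4091, 0.1012, 0.0544]
tool_rot: [2.206, 2.237, -0.002]
contact_force: [-6.4, -2.7, 9.1]
opening: 0.0079
grip_force: 100.6
```

>>> {"api": "play_rows", "payload": {
  "series": [
    [0.55,[0,0,0],[0,0,0]],
    [0.55,[0,0,0],[0,0,0]],
    [0.55,[0,0,0],[0,0,0]],
    [0.55,[0,0,-0.5],[0,0,0]],
    [0.55,[0,0,-0.9],[0,0,0]],
    [0.55,[0,0,-0.6],[0,0,0]],
    [0.55,[0,0,0],[0,0,0]]
  ]
}}

```text
t: 21.15
tool_pos: [0.4108, 0.1017, 0.1558]
tool_rot: [2.203, 2.234, 0.008]
contact_force: [0.4, 0.7, -0.3]
opening: 0.047
grip_force: 0.0
```

```bash
python3 plan.py .4157 .2648 .15 16.51 5 .55
```

```text
21.15 [0.4108 0.1017 0.1558] max 0.65
[[0.55, [0.65, 0.03, 0.02], [0.01, 0.0, -0.39]], [0.55, [0.65, 0.06, 0.02], [0.01, 0.0, -0.39]], [0.55, [0.65, 0.1, 0.02], [0.01, 0.0, -0.39]], [0.55, [0.64, 0.14, 0.02], [0.01, 0.0, -0.39]], [0.55, [0.63, 0.17, 0.02], [0.01, 0.0, -0.39]]]
```

>>> {"api": "play_rows", "payload": {
  "series": [
    [0.55,[0.65,0.03,0.02],[0.01,0,-0.39]],
    [0.55,[0.65,0.06,0.02],[0.01,0,-0.39]],
    [0.55,[0.65,0.1,0.02],[0.01,0,-0.39]],
    [0.55,[0.64,0.14,0.02],[0.01,0,-0.39]],
    [0.55,[0.63,0.17,0.02],[0.01,0,-0.39]],
    [0.55,[0,0,0],[0,0,0]],
    [0.55,[0,0,0],[0,0,0]]
  ]
}}

```text
t: 22.02
tool_pos: [0.4131, 0.2642, 0.1464]
tool_rot: [-1.879, -2.511, 0.011]
contact_force: [-0.4, 0.5, -0.6]
opening: 0.047
grip_force: 0.0
```

```bash
python3 wr.py w6;python3 plan.py .4157 .2648 .0545 16.51 3 .55; python3 - <<'E'
from fit import *
d=pickle.load(open('w6.pkl','rb'));m=d['color'].min(2).astype(int)
a=.2882;o=np.array([.4732,.2819]);Rm=np.array([[np.cos(a),-np.sin(a)],[np.sin(a),np.cos(a)]])
P=lambda x,y,z:[*(Rm@np.array([x,y])+o),z]
def sc(pts,y):
    c=pix(d,pts).round().astype(int);v=[m[r,k] for k,r in c];print([(float(round(y[i],3)),int(v[i])) for i in range(1,len(y)) if abs(v[i]-v[i-1])>30])
y=np.arange(-.055,.0555,.001)
for x in(0.015,.06):sc([P(x,t,.036) for t in y],y)
y=np.arange(-.1,.1,.001)
sc([P(t,.005,.036) for t in y],y)
E
```

```text
22.025 [0.41314317 0.26421533 0.14635856] [-1.87868022 -2.51074853  0.01125857] 0.04702162285401683
22.075 [0.4134 0.264  0.1467] max 0.61
[[0.55, [0.0, 0.02, 0.61], [-0.02, -0.0, -0.01]], [0.55, [0.0, 0.02, 0.61], [-0.02, -0.0, -0.01]], [0.55, [0.0, 0.02, 0.61], [-0.02, -0.0, -0.01]]]
[(-0.039, 165), (-0.038, 201), (-0.035, 138), (-0.029, 188), (-0.017, 155), (-0.014, 143), (-0.009, 107), (-0.008, 187), (0.009, 139), (0.016, 213), (0.029, 145), (0.036, 91), (0.037, 122), (0.038, 214), (0.043, 106), (0.044, 141), (0.045, 95), (0.047, 62)]
[(-0.04, 90), (-0.039, 172), (-0.038, 203), (-0.032, 143), (-0.031, 96), (-0.013, 141), (-0.012, 199), (0.043, 158), (0.044, 93)]
[(-0.082, 101), (-0.066, 67), (-0.06, 155), (-0.051, 69), (-0.049, 142), (-0.048, 203), (-0.044, 112), (-0.026, 212), (0.043, 177), (0.086, 183), (0.087, 77)]
```

The edges show the cassette about 2 mm left of the estimate. I shift by that and grasp.

>>> {"api": "play_rows", "payload": {
  "series": [
    [0.55,[0.03,0.02,0.61],[-0.02,0,0]],
    [0.55,[0,0.02,0.61],[-0.02,0,0]],
    [0.55,[0,0.02,0.61],[-0.02,0,0]],
    [0.55,[0,0,0],[0,0,0]],
    [0,[0,0,0],[0,0,0]],
    [0,[0,0,0],[0,0,0]],
    [0,[0,0,0],[0,0,0]],
    [0,[0,0,0],[0,0,0]]
  ]
}}

```text
t: 23.08
tool_pos: [0.4175, 0.2676, 0.0584]
tool_rot: [1.88, 2.514, 0.007]
contact_force: [-0.4, -0.8, 7.4]
opening: 0.0078
grip_force: 99.3
```

>>> {"api": "play_rows", "payload": {
  "series": [
    [0,[0,0,0],[0,0,0]],
    [0,[0,0,-0.2],[0,0,0]],
    [0,[0,0,-0.5],[0,0,0]],
    [0,[0,0,-0.7],[0,0,0]],
    [0,[0,0,-0.6],[0,0,0]],
    [0,[0,0,-0.2],[0,0,0]],
    [0,[0,0,0],[0,0,0]]
  ]
}}

```text
t: 23.95
tool_pos: [0.4153, 0.2668, 0.1657]
tool_rot: [-1.882, -2.515, -0.002]
contact_force: [0.1, 0.4, -5.4]
opening: 0.0074
grip_force: 98.1
```

```bash
python3 plan.py .4135 -.0495 .162 -7.5 8 0
```

```text
23.95 [0.4153 0.2668 0.1657] max 0.79
[[0.0, [-0.76, -0.23, 0.01], [0.0, -0.0, 0.37]], [0.0, [-0.77, -0.19, 0.01], [0.0, -0.0, 0.37]], [0.0, [-0.78, -0.15, 0.01], [0.0, -0.0, 0.37]], [0.0, [-0.78, -0.11, 0.01], [0.0, -0.0, 0.37]], [0.0, [-0.79, -0.07, 0.01], [0.0, -0.0, 0.37]], [0.0, [-0.79, -0.02, 0.01], [0.0, -0.0, 0.37]], [0.0, [-0.79, 0.02, 0.01], [0.0, -0.0, 0.37]], [0.0, [-0.79, 0.06, 0.01], [0.0, -0.0, 0.37]]]
```

>>> {"api": "play_rows", "payload": {
  "series": [
    [0,[-0.45,-0.13,0],[0,0,0.3]],
    [0,[-0.77,-0.2,0],[0,0,0.37]],
    [0,[-0.78,-0.16,0],[0,0,0.37]],
    [0,[-0.78,-0.12,0],[0,0,0.37]],
    [0,[-0.79,-0.08,0],[0,0,0.37]],
    [0,[-0.79,-0.03,0],[0,0,0.37]],
    [0,[-0.79,0.01,0],[0,0,0.37]],
    [0,[-0.75,0.05,0],[0,0,0.37]]
  ]
}}

```text
t: 24.95
tool_pos: [0.4126, -0.0328, 0.1633]
tool_rot: [-2.347, -2.083, 0.001]
contact_force: [0.2, 0.4, -5.6]
opening: 0.0073
grip_force: 98.2
```

>>> {"api": "play_rows", "payload": {
  "series": [
    [0,[-0.35,0,0],[0,0,0.05]],
    [0,[0,0,0.4],[0,0,0]],
    [0,[0,0,0.7],[0,0,0]],
    [0,[0,0,0.6],[0,0,0]],
    [0,[0,0,0.2],[0,0,0]],
    [0,[0,0,0],[0,0,0]],
    [0,[0,0,0],[0,0,0]]
  ]
}}

```text
t: 25.82
tool_pos: [0.4132, -0.0493, 0.072]
tool_rot: [2.354, 2.078, 0.005]
contact_force: [-0.1, 0.2, -5.1]
opening: 0.0073
grip_force: 98.4
```

```bash
python3 edges.py w7 .047 -.13; python3 plan.py .4135 -.0495 .066 -7.5 1 0
```

```text
25.825 [ 0.41322946 -0.0493395   0.0720361 ] [2.35368694 2.07827798 0.00451516] 0.007318559884473927
tool s,l -0.2532 -0.0006
-0.13 [(np.float64(-0.043), 150), (np.float64(-0.042), 209), (np.float64(-0.035), 157), (np.float64(-0.034), 107), (np.float64(-0.018), 27), (np.float64(-0.016), 185), (np.float64(0.041), 92), (np.float64(0.046), 36)]
-0.11 [(np.float64(-0.043), 141), (np.float64(-0.042), 197), (np.float64(-0.034), 69), (np.float64(-0.016), 127), (np.float64(-0.015), 203), (np.float64(0.039), 154), (np.float64(0.04), 108)]
25.875 [ 0.4134 -0.0494  0.0723] max 0.13
[[0.0, [-0.0, 0.0, 0.13], [0.03, -0.01, 0.05]]]
```

The cassette centre is about 3 mm right of the level that entered freely, so I shift left, lower and insert.

>>> {"api": "play_rows", "payload": {
  "series": [
    [0,[0.05,0,0.1],[0.03,0,0.02]],
    [0,[0,0,0.1],[0,0,0]],
    [0,[0,0,0.08],[0,0,0]],
    [0,[0,0.2,0],[0,0,0]],
    [0,[0,0.3,0],[0,0,0]],
    [0,[0,0.3,0],[0,0,0]],
    [0,[0,0.2,0],[0,0,0]],
    [0,[0,0,0],[0,0,0]]
  ]
}}

```text
t: 26.88
tool_pos: [0.4646, -0.0536, 0.0584]
tool_rot: [2.358, 2.076, 0.003]
contact_force: [1.2, 0.1, 2.2]
opening: 0.0075
grip_force: 99.5
```

>>> {"api": "play_rows", "payload": {
  "series": [
    [0,[0,0.15,0],[0,0,0]],
    [0,[0,0.15,0],[0,0,0]],
    [0,[0,0.15,0],[0,0,0]],
    [0,[0,0,0],[0,0,0]]
  ]
}}

```text
t: 27.38
tool_pos: [0.4853, -0.0561, 0.0584]
tool_rot: [-2.356, -2.075, 0.001]
contact_force: [-3.5, 1.0, 8.2]
opening: 0.0073
grip_force: 100.3
```

>>> {"api": "play_rows", "payload": {
  "series": [
    [0,[0,0.1,-0.02],[0,0,0]],
    [0,[0,0.2,0],[0,0,0]],
    [0,[0,0.2,0],[0,0,0]],
    [0,[0,0,0],[0,0,0]]
  ]
}}

```text
t: 27.88
tool_pos: [0.5105, -0.0592, 0.0584]
tool_rot: [-2.357, -2.075, -0.001]
contact_force: [-0.1, 0.3, 2.3]
opening: 0.008
grip_force: 99.5
```

>>> {"api": "play_rows", "payload": {
  "series": [
    [0,[0,0.15,0],[0,0,0]],
    [0,[0,0.15,0],[0,0,0]],
    [0,[0,0.15,0],[0,0,0]],
    [0,[0,0.1,0],[0,0,0]],
    [0,[0,0,0],[0,0,0]]
  ]
}}

```text
t: 28.5
tool_pos: [0.5364, -0.0625, 0.0584]
tool_rot: [-2.355, -2.074, 0.002]
contact_force: [-4.6, 0.2, 6.8]
opening: 0.0073
grip_force: 100.1
```

>>> {"api": "play_rows", "payload": {
  "series": [
    [0,[0,0.1,0],[0,0,0]],
    [0,[0,0.1,0],[0,0,0]],
    [0,[0,0,0],[0,0,0]]
  ]
}}

```text
t: 28.88
tool_pos: [0.5463, -0.0637, 0.0584]
tool_rot: [-2.355, -2.074, 0.002]
contact_force: [-5.1, 0.9, 7.9]
opening: 0.0073
grip_force: 100.2
```

Past the earlier stop. Continuing to home.

>>> {"api": "play_rows", "payload": {
  "series": [
    [0,[0,0.1,-0.02],[0,0,0]],
    [0,[0,0.15,0],[0,0,0]],
    [0,[0,0.1,0],[0,0,0]],
    [0,[0,0,0],[0,0,0]]
  ]
}}

```text
t: 29.38
tool_pos: [0.564, -0.0659, 0.0584]
tool_rot: [-2.356, -2.074, 0.001]
contact_force: [-1.6, 0.4, 2.0]
opening: 0.0075
grip_force: 99.5
```

>>> {"api": "play_rows", "payload": {
  "series": [
    [0,[0,0.1,0],[0,0,0]],
    [0,[0,0.06,0],[0,0,0]],
    [0,[0,0,0],[0,0,0]]
  ]
}}

```text
t: 29.75
tool_pos: [0.5716, -0.0669, 0.0585]
tool_rot: [-2.355, -2.074, 0.002]
contact_force: [-4.6, 0.2, 4.9]
opening: 0.0074
grip_force: 99.8
```

>>> {"api": "play_rows", "payload": {
  "series": [
    [0,[0,0.06,0],[0,0,0]],
    [0,[0,0.06,0],[0,0,0]],
    [0,[0,0,0],[0,0,0]],
    [0,[0,0,0],[0,0,0]]
  ]
}}

```text
t: 30.25
tool_pos: [0.5748, -0.0672, 0.0584]
tool_rot: [-2.351, -2.07, 0.01]
contact_force: [-14.9, 1.9, 12.8]
opening: 0.0076
grip_force: 101.0
```

Stopped 32 mm beyond the earlier stops with 15 N, so the right cassette is home. Release and rise.

>>> {"api": "play_rows", "payload": {
  "series": [
    [0,[0,-0.04,-0.01],[0,0,0]],
    [0,[0,0,0],[0,0,0]],
    [0.3,[0,0,0],[0,0,0]],
    [0.3,[0,0,0],[0,0,0]],
    [0.3,[0,0,0],[0,0,0]]
  ]
}}

```text
t: 30.88
tool_pos: [0.5761, -0.0675, 0.0588]
tool_rot: [-2.356, -2.074, 0.001]
contact_force: [-0.3, 0.4, 0.0]
opening: 0.0255
grip_force: 0.0
```

>>> {"api": "play_rows", "payload": {
  "series": [
    [0.3,[0,0,-0.2],[0,0,0]],
    [0.3,[0,0,-0.5],[0,0,0]],
    [0.3,[0,0,-0.9],[0,0,0]],
    [0.3,[0,0,-0.9],[0,0,0]],
    [0.3,[0,-0.9,0],[0,0,0]],
    [0.3,[0,-0.9,0],[0,0,0]],
    [0.3,[0,-0.5,0],[0,0,0]],
    [0.3,[0,0,0],[0,0,0]]
  ]
}}

```text
t: 31.88
tool_pos: [0.4615, -0.053, 0.1849]
tool_rot: [-2.357, -2.075, -0.0]
contact_force: [0.7, -0.1, 0.4]
opening: 0.0257
grip_force: 0.0
```

```bash
cat > chk.py <<'E'
from fit import *; from station import imaging
d=imaging.get_image('top');cv2.imwrite('pics/t2.png',d['color']);w=d['color'].astype(int)
o=pickle.load(open('d0.pkl','rb'))['top']['color'].astype(int)
m=d['color'].min(2).astype(int)
# white blobs of the cassettes; min-area rectangle back to world at deck height
for n,(x0,y0,x1,y1) in {'L':(385,185,450,255),'M':(250,185,312,255),'bay+R':(300,134,372,245),'oldR':(195,185,245,255)}.items():
    b=((m[y0:y1,x0:x1]>150)*255).astype(np.uint8); k,_,_=0,0,0
    c=max(cv2.findContours(b,cv2.RETR_EXTERNAL,cv2.CHAIN_APPROX_NONE)[0],key=cv2.contourArea,default=None)
    if c is None: print(n,'none');continue
    r=cv2.boxPoints(cv2.minAreaRect(c))+[x0,y0]; q=world(d,r,.036); print(n,q[:,:2].round(3).tolist(),q[:,:2].mean(0).round(3),cv2.contourArea(c))
    # lower (mouth-side) extent
E
python3 chk.py; python3 - <<'E'
from fit import *
d=pickle.load(open('d0.pkl','rb'))['top'];import cv2
n=cv2.imread('pics/t2.png').min(2).astype(int)
a=np.radians(-7.34);f=np.array([np.cos(a),np.sin(a)]);l=np.array([-f[1],f[0]]);b=np.array([.6646,-.0812])
for t in(-.032,.032):
    s=np.arange(-.15,-.05,.001);c=pix(d,[[*(b+k*f+t*l),.036] for k in s]).round().astype(int)
    v=[n[r,k] for k,r in c];print('tail expected -.1185',t,[(float(s[i].round(3)),int(v[i])) for i in range(1,len(s)) if abs(v[i]-v[i-1])>30])
from station import ctrl;o=ctrl.get_obs();print(o['t'],o['tool_pos'],o['contact_force'])
E
```

```text
L [[0.394, -0.274], [0.567, -0.3], [0.557, -0.388], [0.384, -0.36]] [ 0.476 -0.33 ] 1349.5
M [[0.55, 0.15], [0.551, 0.061], [0.383, 0.056], [0.382, 0.143]] [0.466 0.102] 1330.0
bay+R [[0.609, -0.011], [0.74, -0.03], [0.721, -0.152], [0.59, -0.131]] [ 0.665 -0.081] 1271.5
oldR [[0.36, 0.345], [0.36, 0.345], [0.36, 0.345], [0.36, 0.345]] [0.36  0.345] 0.0
tail expected -.1185 -0.032 [(-0.069, 113), (-0.066, 160), (-0.053, 230)]
tail expected -.1185 0.032 [(-0.059, 110), (-0.055, 209)]
31.925 [ 0.46239346 -0.05320487  0.1850907 ] [-0.23272917  0.04829316  0.54217146]
```

The arm hides the tail from the top view, so I move it aside and check again.

>>> {"api": "play_rows", "payload": {
  "series": [
    [0.3,[-0.8,-0.2,-0.5],[0,0,0]],
    [0.3,[-0.9,-0.3,-0.5],[0,0,0]],
    [0.3,[-0.9,-0.3,0],[0,0,0]],
    [0.3,[-0.9,0,0],[0,0,0]],
    [0.3,[-0.9,0,0],[0,0,0]],
    [0.3,[-0.6,0,0],[0,0,0]],
    [0.3,[0,0,0],[0,0,0]]
  ]
}}

```text
t: 32.8
tool_pos: [0.3912, -0.2983, 0.2342]
tool_rot: [-2.359, -2.07, 0.002]
contact_force: [-0.3, 1.2, -0.4]
opening: 0.0253
grip_force: 0.0
```

```bash
python3 chk.py|grep -v old; python3 - <<'E'
from fit import *
d=pickle.load(open('d0.pkl','rb'))['top']
n=cv2.imread('pics/t2.png').min(2).astype(int);o=d['color'].min(2).astype(int)
a=np.radians(-7.34);f=np.array([np.cos(a),np.sin(a)]);l=np.array([-f[1],f[0]]);b=np.array([.6646,-.0812])
for t in(-.032,-.0,.032):
    s=np.arange(-.16,-.05,.001);c=pix(d,[[*(b+k*f+t*l),.036] for k in s]).round().astype(int)
    v=[n[r,k] for k,r in c];print('tail exp -.1185 (wrong -.1505)',t,[(float(s[i].round(3)),int(v[i])) for i in range(1,len(s)) if abs(v[i]-v[i-1])>30])
# bystanders changed?
df=np.abs(cv2.imread('pics/t2.png').astype(int)-d['color']).max(2)
for nm,(u,w) in dict(green=(190,158),tape=(234,160),teal=(260,165),blue=(284,162),adapter=(163,246),timer=(460,250),pen=(462,200)).items(): print(nm,int((df[w-12:w+12,u-12:u+12]>40).sum()))
E
```

```text
L [[0.401, -0.276], [0.567, -0.3], [0.557, -0.388], [0.391, -0.361]] [ 0.479 -0.331] 872.5
M [[0.382, 0.143], [0.553, 0.15], [0.554, 0.061], [0.383, 0.056]] [0.468 0.102] 1359.0
bay+R [[0.553, -0.005], [0.738, -0.027], [0.721, -0.15], [0.538, -0.124]] [ 0.638 -0.077] 1768.0
tail exp -.1185 (wrong -.1505) -0.032 [(-0.122, 145), (-0.119, 215), (-0.053, 230)]
tail exp -.1185 (wrong -.1505) -0.0 [(-0.12, 175), (-0.117, 228), (-0.101, 143), (-0.097, 87), (-0.091, 124), (-0.087, 161), (-0.081, 219)]
tail exp -.1185 (wrong -.1505) 0.032 [(-0.122, 157), (-0.118, 222), (-0.055, 220)]
green 0
tape 0
teal 0
blue 0
adapter 0
timer 471
pen 36
```

Tail edge reads -0.120, against -0.1185 expected at home and -0.1505 if blocked. The other two cassettes are back in place. The bystanders are unchanged; the timer pixels differ only where the arm is now above it. Handing in.

```bash
python3 -c "
from station import ctrl
print(ctrl.finish_job())"
```

```text
the job is handed in; nothing more can be done
None
```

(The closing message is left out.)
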